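# Make up the ring-repair caddy

## Task

Make up the ring-repair caddy: put the blue solder spool on its spindle, the tube of burs upright in its cup, the tin of easy solder (green dot) flat in its round seat, and the red-gripped cross-lock tweezers along the rest, lying in both saddles. Leave the red-dot tin of hard solder and the plain tweezers on the bench where they are.

Things in the scene. Friction and masses are not known exactly. Their poses are not given: they have to be found in the camera images.
- wire_spool: Spool of solder wire standing on end: blue flanges 50 mm across (3 mm thick) at bottom and top, silvery winding between, 30 mm tall, with an open centre hole 20 mm across right through. 0.09 kg. Origin: centre of its underside, z up. Grasp across the flanges.
- bur_tube: Upright tube of small burs: white round base 39 mm across, clear plastic tube about 34 mm across above it (the hard part is about 30 mm across), 71 mm tall. 0.08 kg. Origin: centre of its underside, z up. Grasp across the clear tube, about 50 mm above its underside.
- green_dot_tin: Round aluminium tin, 60 mm across, 22 mm tall, with a GREEN paper dot 27 mm across on its lid: easy solder, wanted. 0.04 kg. Origin: centre of its underside, z up. Grasp across the rim.
- red_dot_tin: Look-alike tin, the same 60 mm across and 22 mm tall, but with a RED paper dot on its lid: hard solder, not wanted; stays where it is. Origin: centre of its underside.
- crosslock_tweezers: Steel cross-lock tweezers with RED grips at mid-length, lying flat: 160 mm long along their own y axis, 21 mm wide (x) at the middle, 7 mm thick. 0.03 kg. Origin: mid-length, underside. Grasp across the red grips (along their x).
- plain_tweezers: Look-alike: plain bare-steel tweezers with no red on them, lying flat, 137 mm long along y, 20 mm wide, 7 mm thick; not wanted, stay where they are. Origin: mid-length, underside.
- spindle: Spool holder, one of three grey 80 mm square inserts in the caddy: a round seat 40 mm across, its top 14 mm above the origin, and on its middle a steel pin 9 mm across with a tapered tip 49 mm above the origin. The spool's hole goes over the pin; its lower flange lies on the seat. Origin: centre of its underside (8 mm above the bench), z up.
- tube_cup: Cup for the bur tube, a grey 80 mm square insert in the caddy: round cup with flared mouth, inside 58 mm across below and 67 mm at the rim, outside 75 mm; rim 34 mm and inner floor 4.5 mm above the origin. Origin: centre of its underside (8 mm above the bench), z up. The three inserts sit 90 mm apart in one row along their own y, in any order.
- tin_seat: Seat for the tin, a grey 80 mm square insert in the caddy: shallow round recess 71 mm across; floor 4.5 mm, lip top 11 mm above the origin. Origin: centre of its underside (8 mm above the bench), z up. The caddy is a fixed plywood tray, 206 mm (inserts' x) by 300 mm (their y), with 20 mm walls and a low handle at each short end, top 49 mm above the bench.
- tool_rest: Rest for the tweezers: black strip in the caddy's other row (94 mm from the inserts), two grey saddles at y = -50 and +50 mm. Saddle floor 20 mm above the origin, 12 mm long, between leaning cheeks 35 mm apart (47 at their tops, 39 mm up). Tweezers lie along y, either way round, middle over the origin; finger room between. Origin: strip's centre, underside, 5 mm above the bench.
Mind the look-alikes: they are no part of the job. What is shaped like the bur_tube but brown or pink is not meant.

How it is judged (in metres and radians):
At the end, for the whole second after the job is handed in: Spool over the pin, on its seat (9 mm of axis); tube upright on the cup floor (14 mm of centre); green-dot tin flat in its seat (10 mm); cross-lock tweezers flat on both saddles (20 mm of middle, 0.2 rad); all four at rest; red-dot tin and plain tweezers within 20 mm of their starts (horizontal distance between wire_spool and spindle below 0.009 m and z of wire_spool in the frame of spindle between 0.01 and 0.018 m and angle between each of wire_spool, bur_tube, green_dot_tin, crosslock_tweezers's own z axis and vertical below 0.12 rad and linear speed of each of wire_spool, bur_tube, green_dot_tin, crosslock_tweezers below 0.02 m/s and horizontal distance between bur_tube and tube_cup below 0.014 m and z of bur_tube in the frame of tube_cup between 0 and 0.009 m and horizontal distance between green_dot_tin and tin_seat below 0.01 m and z of green_dot_tin in the frame of tin_seat between 0 and 0.009 m and horizontal distance between crosslock_tweezers and tool_rest below 0.02 m and z of crosslock_tweezers in the frame of tool_rest between 0.016 and 0.025 m and angle between the y axis of crosslock_tweezers and the y axis of tool_rest, either way round below 0.2 rad and distance of each of red_dot_tin, plain_tweezers from where it was at the start of the episode below 0.02 m); the robot touches nothing.
It fails at once if the red-dot tin is shifted or taken (distance of red_dot_tin from where it was at the start of the episode above 0.03 m).
It fails at once if the plain tweezers are shifted or taken (distance of plain_tweezers from where it was at the start of the episode above 0.03 m).
It also fails if it takes over 128 s, if anything falls off the work surface, if the arm or the gripper's body presses on something with over 40 N, if the wrist force passes 120 N, or if a joint passes its speed limit or range.

## Robot

A 6-joint arm with a two-finger parallel gripper is mounted at the origin on a cart in front of the work surface, level with it; the furniture and walls round the work are solid. World frame = base frame: x ahead of the robot, y to its left, z up, the work surface at z = 0. Lengths are in mm, angles in rad, forces in N, time in s.
With the tool pointing down it reaches from about 350 to 875 mm from the base axis. Payload 4.2 kg.
Tool frame: the origin (TCP) lies midway between the tips of the shut fingers; the grasp point (between the pads) lies 19 mm behind it (arm.hold_point_z is the distance from the TCP to the grasp point, in mm); z points along the fingers, y is the line along which they close (so a half turn about z gives the same grasp; the last joint's range is limited). The gripper opens to 85 mm and grips with 20 to 120 N. Pads are 22 mm wide; open, the fingers measure 114 mm over their backs; the gripper's body (76 mm by 85 mm) begins 54 mm behind the grasp point. The pads swing forward as they close: fully open they stand 13 mm farther back than shut.
Start: joints at [-1.022, 0.385, 0.008, 0, -1.194, -0.259], TCP at [178.616, -598.912, 231.312] pointing down, gripper open.
Joint ranges: [-3.14, 3.14], [-1.21, 2.06], [-1.07, 1.41], [-3.16, 2.05], [-2.99, -0.16], [-3.1, 3.1]. Speed limits (rad/s): [2.79, 2.79, 3.14, 3.14, 3.14, 3.14].

## Interface

Orientations are given as a unit quaternion [x, y, z, w].
In Python, from bench import arm, vision gives the robot as it stands. The module is installed in compiled form; this text tells all that it offers.
- The arm moves only by the tool servo_tool, never from a script. Its argument "plan" is a list of rows, each a list of 7 numbers: the shift along the world's x, y, z each as a share of 300 mm, from -1 to 1, then the turn, a rotation vector about the world's x, y, z each as a share of 2 rad, from -1 to 1, then the opening, from 0 (shut) to 1 (fully open). A call has 1 to 20 rows; each row shifts and turns the commanded pose from where the row before left it; what a row does not reach is not made up. A row lasts 1/8 s, in which the tool goes at most 62.5 mm and 10.7 degrees, less where a joint would pass 70% of its speed; a pose out of reach is approached as far as the arm can. A call with a number of a shift or a turn outside -1 to 1 is refused whole. A call with a gripper value outside its range is refused whole. The fingers move at their own pace and stop on an object; the grip force is fixed at half the most. Time passes only in rows, so rows that do not move let the fingers close. It gives the time, the measured TCP pose, the force, the opening and the grip force at its end, in the units of the state.
- arm.read_state(): the state, without advancing time (a new reading comes with each control period).
- vision.get_image(name): name is "side" or "top"; returns a dict with "image" (480x640x3 uint8, red, green, blue), "z_map" (480x640 float32, mm along the optical axis (not along the pixel's ray), 0 where there is no reading), "K" (3x3 intrinsics, pixels), "world_to_cam" (4x4, takes a point from world to camera coordinates). Camera axes: x right, y down, z forward; pixel columns grow to the right and rows downward; lengths in mm; the calibration is good to about 2 mm. A picture is of the moment at which its call begins.
- arm.job_done(): hands the job in; it is judged then, once.
The state is a dict: "clock": time; "joints": joint angles; "joint_vel": joint speeds; "joint_efforts": joint torques, N m; "position": TCP position; "ee_rot": TCP orientation; "contact_force": force on the tool from outside, world axes, zero at the start; "wrist_torque": the same for the moment, N m; "gripper_width": finger opening in mm; "grasp_force": force on a finger pad.
Only numpy, scipy, OpenCV 4.12 (cv2) and the standard library are available. Lean on these libraries where they do the work, as an engineer would, in place of code of your own. Each camera call takes 0.05 s, during which the arm holds its last target. There are 200 camera calls.

## Working session

There is one attempt and no reset: what is moved stays moved. The work goes in short steps, Python scripts to look and compute and a tool call to move; the robot and the scene stay as the last step left them, time stands still between calls to the robot, and variables do not carry over. Pictures are saved under pics/ and viewed, at most 14 in all, crops included, and the job is handed in when it is done.

Besides the shell and the picture viewer there is one more tool, called by a JSON object that holds its "name" and its "arguments", one argument or row to a line. servo_tool: Moves the arm, as the interface text tells. Its arguments: {"type":"object","properties":{"plan":{"type":"array"}},"required":["plan"]}

```bash
mkdir -p pics
cat > h.py <<'E'
import numpy as np, cv2
from bench import arm, vision
def shot(n):
    d=vision.get_image(n); d['n']=n; return d
def save(d,f,crop=None,s=1):
    im=cv2.cvtColor(d['image'],cv2.COLOR_RGB2BGR)
    if crop: im=im[crop[1]:crop[3],crop[0]:crop[2]]
    cv2.imwrite('pics/'+f,cv2.resize(im,None,fx=s,fy=s))
def ray(d,u,v):
    T=np.linalg.inv(d['world_to_cam']); r=T[:3,:3]@np.linalg.solve(d['K'],[u,v,1.]); return T[:3,3],r
def onz(d,u,v,z):
    o,r=ray(d,u,v); return o+r*(z-o[2])/r[2]
def cloud(d):
    v,u=np.mgrid[:480,:640]; z=d['z_map'].astype(float)
    p=np.stack([u,v,np.ones_like(u)],-1)@np.linalg.inv(d['K']).T*z[...,None]
    T=np.linalg.inv(d['world_to_cam']); w=p@T[:3,:3].T+T[:3,3]; w[z==0]=np.nan; return w
def proj(d,p):
    q=d['world_to_cam'][:3]@np.r_[p,1]; q=d['K']@q; return q[:2]/q[2]
E
python3 - <<'E'
from h import *
for n in('top','side'):
    d=shot(n); save(d,n+'0.png'); T=np.linalg.inv(d['world_to_cam']); print(n,d['K'].round(1).tolist(),T.round(2).tolist(),(d['z_map']>0).mean())
print(arm.read_state(), arm.hold_point_z)
E
```

```text
top [[580.0, 0.0, 313.3], [0.0, 580.0, 230.0], [0.0, 0.0, 1.0]] [[-0.02, -0.99, 0.11, 327.38], [-1.0, 0.02, -0.02, 61.78], [0.02, -0.11, -0.99, 1478.79], [0.0, 0.0, 0.0, 1.0]] 0.996259765625
side [[494.6, 0.0, 329.1], [0.0, 494.6, 246.3], [0.0, 0.0, 1.0]] [[-0.87, -0.19, 0.45, 15.14], [-0.48, 0.34, -0.81, 920.68], [0.0, -0.92, -0.39, 442.3], [0.0, 0.0, 0.0, 1.0]] 0.996337890625
{'clock': 0.1, 'joints': array([-1.02240230e+00,  3.85472361e-01,  6.79030529e-03, -4.23728453e-04,
       -1.19398219e+00, -2.58616931e-01]), 'joint_vel': array([ 0.0004048 , -0.00187141,  0.00463735,  0.00052732,  0.00018562,
       -0.00026793]), 'joint_efforts': array([-5.24643292e-04, -3.93319309e+01,  1.88930243e+01,  4.19788510e+00,
       -2.60148910e-03,  7.99764308e-06]), 'position': array([ 178.47088989, -598.45135436,  230.34792591]), 'ee_rot': array([-1.44304757e-01,  9.89532832e-01,  9.36276121e-04, -1.85602252e-04]), 'contact_force': array([-0.04946723,  1.35001178,  0.08621962]), 'wrist_torque': array([ 0.00532003, -0.01488345, -0.00989699]), 'grasp_force': 0.0, 'gripper_width': 85.33996429534565} 18.700000000000003
```

View pics/top0.png

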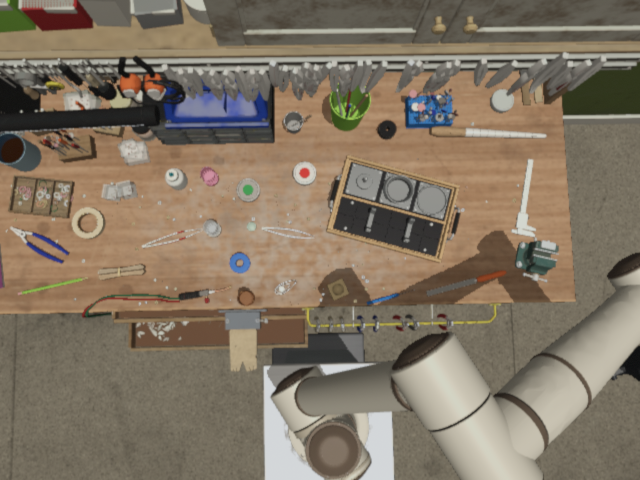

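View pics/side0.png

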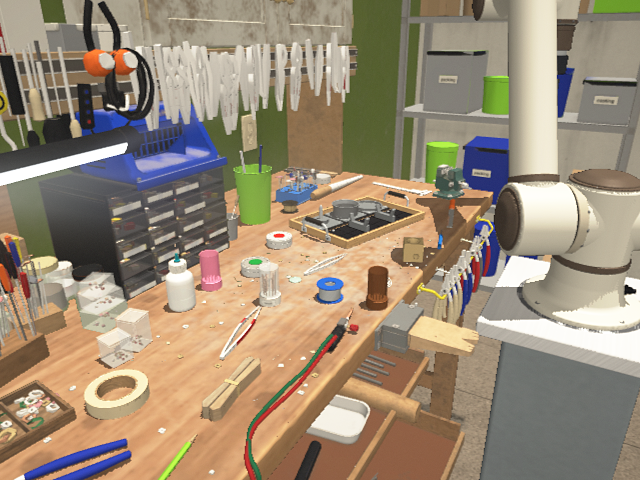

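The top view shows the spool at (240,262), clear tube at (212,228), green tin (248,190), red tin (305,174), red-gripped tweezers (172,238) and plain tweezers (287,232). In the caddy are the spindle (366,180), cup (399,190), tin seat (432,200) and rest near (392,228). The side view shows the same things, with the brown and pink tubes as decoys. I'll zoom in next.

Run:
```python
from h import *
d=shot('top'); save(d,'topL.png',(130,150,290,290),5); save(d,'topR.png',(320,145,470,270),5)
s=shot('side'); save(s,'sideC.png',(200,170,440,350),3.3)
np.save('t.npy',d,allow_pickle=True); np.save('s.npy',s,allow_pickle=True)
```

```text
(no output)
```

View pics/topL.png

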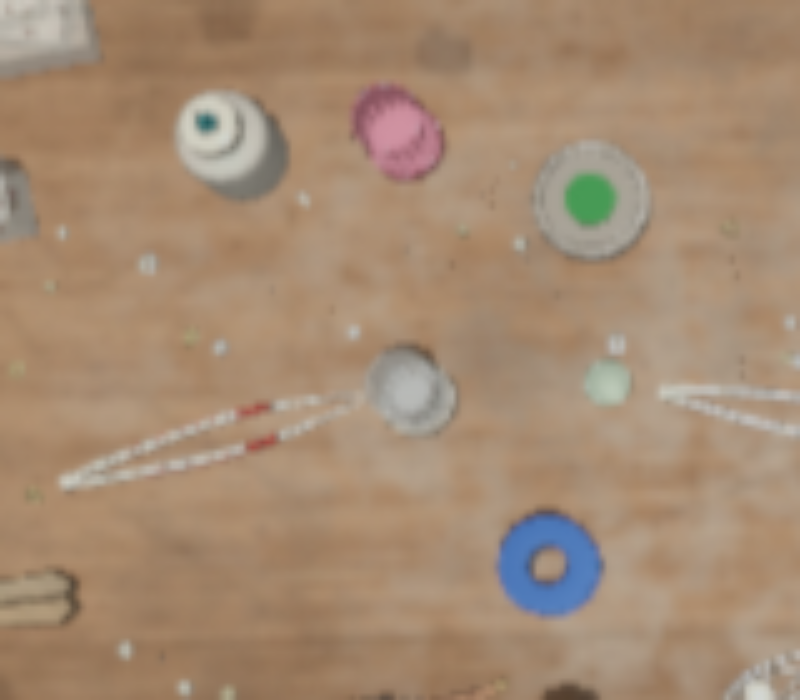

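View pics/topR.png

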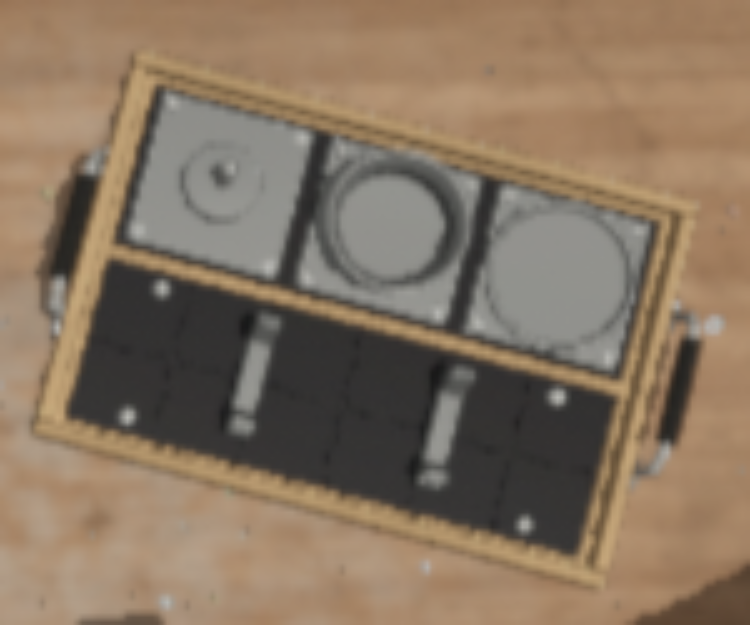

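View pics/sideC.png

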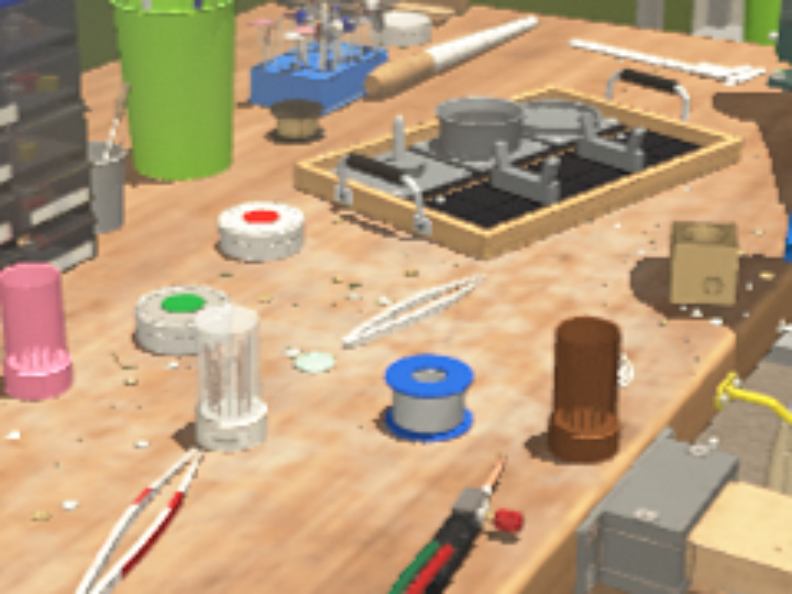

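The crops confirm the identities: the tweezers' tips lie right beside the clear tube, so the tube goes first. Left to right, the inserts are spindle, cup and tin seat. Next I'll measure with colour masks and depth from both views.

```bash
cat > m.py <<'E'
from h import *
def comps(m,mina=4):
    n,l,st,c=cv2.connectedComponentsWithStats(m.astype(np.uint8),connectivity=8)
    return [(l==i,st[i],c[i]) for i in range(1,n) if st[i][4]>=mina]
def hsv(d): return cv2.cvtColor(d['image'],cv2.COLOR_RGB2HSV).astype(int)
def roi(x0,y0,x1,y1):
    m=np.zeros((480,640),bool); m[y0:y1,x0:x1]=1; return m
def tri(a,pa,b,pb):
    o1,r1=ray(a,*pa); o2,r2=ray(b,*pb); r1/=np.linalg.norm(r1); r2/=np.linalg.norm(r2)
    s=np.linalg.lstsq(np.c_[r1,-r2],o2-o1,rcond=None)[0]
    p,q=o1+s[0]*r1,o2+s[1]*r2; return (p+q)/2,np.linalg.norm(p-q)
E
python3 - <<'E'
from m import *
np.set_printoptions(suppress=True,precision=1)
t=np.load('t.npy',allow_pickle=True).item(); s=np.load('s.npy',allow_pickle=True).item()
R={'top':dict(all=roi(130,150,330,290)),'side':dict(all=roi(200,225,440,360))}
for d in (t,s):
    H=hsv(d);h,sa,v=H[...,0],H[...,1],H[...,2];W=cloud(d);A=R[d['n']]['all']
    for nm,m in dict(blue=(h>100)&(h<125)&(sa>120),green=(h>45)&(h<80)&(sa>120),red=((h<6)|(h>174))&(sa>150)&(v>90)).items():
        for mk,st,c in comps(m&A,8):
            w=W[mk]; print(d['n'],nm,st,c,'med',np.nanmedian(w,0),'min',np.nanmin(w,0),'max',np.nanmax(w,0))
W=cloud(t)
print('bench z',np.nanmedian(W[roi(200,280,215,285)],0), 'side',np.nanmedian(cloud(s)[roi(220,310,240,320)],0))
for lo,A in ((28,roi(320,145,470,270)),(8,roi(130,150,290,290))):
  for mk,st,c in comps((W[...,2]>lo)&A,6):
    w=W[mk]; print('H',lo,st,c,'mean',w.mean(0),'min',w.min(0),'max',w.max(0))
Wg=W[...,2]
print(Wg[150:262:3,325:465:4].round().astype(int))
E
```

```text
top blue [230 253  20  19 233] [239.2 262.4] med [408.4 214.1  30.4] min [386.4 189.2  -5.3] max [433.9 236.9  38.2]
top green [244 186   8   8  55] [247.4 189.3] med [593.9 192.7  22.5] min [583.7 182.8  16.2] max [602.8 201.   29.3]
top red [300 169   9   8  58] [304.1 172.5] med [634.   47.5  22.1] min [625.2  37.2  14.8] max [644.8  57.8  31.3]
side blue [438 235   2  14  21] [438.7 242.7] med [ 304.2 -122.     7.6] min [ 297.4 -193.3    0.3] max [ 324.1 -103.9   10.5]
side blue [317 278  26  13 229] [329.4 283.6] med [403.4 216.1  30.5] min [380.2 157.5   1.5] max [457.2 241.5  33.7]
side blue [317 294  26  10  75] [329.6 299.7] med [394.  229.    3.6] min [379.4 194.7   1.6] max [426.3 238.2   5.7]
side green [249 259  13   5  50] [254.9 261.3] med [592.1 190.8  23. ] min [577.9 177.9  21.3] max [604.7 200.7  24.8]
side green [311 334  21  26  72] [321.2 346.3] med [321.2 389.7  26.4] min [316.9 362.2  13.3] max [326.7 409.7  32.8]
side red [274 234  10   3  28] [278.8 235.1] med [630.9  46.3  23.4] min [618.6  34.5  21.4] max [643.6  57.4  25.3]
side red [241 318   5   4   8] 
[... 2357 characters left out ...]
   8.3] max [511.  297.2  80.4]
H 8 [166 242   4   2   6] [167.5 242.5] mean [463.  396.    9.9] min [461.6 392.    8.4] max [464.3 399.4  11.4]
H 8 [230 254  20  19 267] [239.1 263. ] mean [406.4 213.7  29.7] min [383.8 189.2   8.5] max [429.3 236.9  38.2]
H 8 [130 265  16  11 141] [136.9 270.1] mean [394.4 469.6  18.5] min [382.2 451.    8.2] max [407.3 486.8  24.6]
H 8 [223 288   5   2   6] [225.2 288.7] mean [343.7 250.7  13.6] min [342.8 246.6   8.1] max [345.4 256.3  25.3]
[[-1  3  2 ... -3  2  4]
 [ 1  2  2 ...  1  1  0]
 [ 2  0 -2 ...  4  2  3]
 ...
 [ 1 -2  6 ...  2 -1  6]
 [-4 -1  2 ...  3  6 -3]
 [ 0  1  1 ...  1  0 -9]]<stdin>:16: RuntimeWarning: invalid value encountered in cast
```

Run:
```python
from m import *
np.set_printoptions(suppress=True,precision=1)
t=np.load('t.npy',allow_pickle=True).item(); s=np.load('s.npy',allow_pickle=True).item()
print('spool tri',tri(t,(239.4,262.6),s,(329.4,283.8)),'green tri',tri(t,(247.4,189.3),s,(254.9,261.3)))
C=np.array([581.9,-190.8]);u=np.array([.281,.960]);n=np.array([.960,-.281])
Wt,Ws=cloud(t),cloud(s)
def at(nm,xy,r0,r1,zlo=-5,zhi=120):
    for k,W in(('t',Wt),('s',Ws)):
        r=np.hypot(W[...,0]-xy[0],W[...,1]-xy[1]); m=(r>=r0)&(r<r1)&(W[...,2]>zlo)&(W[...,2]<zhi)
        if m.sum(): print(nm,k,m.sum(),'z pct',np.percentile(W[m][:,2],[5,50,95]),'xy',np.median(W[m][:,:2],0))
at('spindle seat',C+90*u,8,17,zhi=30); at('pin',C+90*u,0,8,35); at('cup floor',C,0,22); at('cup rim',C,30,42,37); at('tinseat floor',C-90*u,0,28); at('tinlip',C-90*u,35.5,38)
T=C-94*n
at('saddleA',T+50*u,0,5);at('saddleB',T-50*u,0,5); at('wall',T-56*n*1,0,4); at('strip',T,0,15)
at('tube top',(491,277),0,12,60); at('tube any',(491,277),0,25,50);at('tube base',(488,277),0,30,5,22); at('spool',(406,214),12,24,25); at('tin',(593,191),0,25,12)
# circles in the top view for cup / tin seat
g=cv2.resize(cv2.cvtColor(t['image'],cv2.COLOR_RGB2GRAY)[145:270,320:470],None,fx=4,fy=4,interpolation=2)
for c in (cv2.HoughCircles(g,cv2.HOUGH_GRADIENT,1,40,param1=80,param2=25,minRadius=25,maxRadius=70) [0]):
    p=onz(t,c[0]/4+320,c[1]/4+145,18); print('circ',c,p,(p[:2]-C)@u,(p[:2]-C)@n)
# tweezers: bright thin pixels, both views
for d,A in((t,roi(138,222,208,255)),(s,roi(200,300,268,375))):
    im=d['image'].astype(int); H=hsv(d); m=(A&(((H[...,1]<60)&(H[...,2]>150))|(((H[...,0]<6)|(H[...,0]>174))&(H[...,1]>120))))
    for mk,st,c in comps(m,5):
        v,uu=np.nonzero(mk); P=np.array([onz(d,a,b,5) for a,b in zip(uu,v)]); i,j=P[:,1].argmin(),P[:,1].argmax(); print(d['n'],st,'ymin',P[i],'ymax',P[j],'mean',P.mean(0))
```

```text
spool tri (array([406.6, 212.6,  28.2]), np.float64(2.1032854537292205)) green tri (array([592.3, 191.3,  23.5]), np.float64(2.6084831932055654))
spindle seat t 109 z pct [15.7 22.8 26.9] xy [ 604.4 -102.6]
spindle seat s 31 z pct [20.6 22.6 23.6] xy [ 601.3 -104.4]
pin t 16 z pct [36.5 50.7 57.2] xy [ 608.1 -104.2]
pin s 26 z pct [36.2 47.5 57.2] xy [ 604.6 -104.1]
cup floor t 227 z pct [ 8.2 12.9 18.2] xy [ 581.9 -190.7]
cup rim t 178 z pct [37.6 41.9 46.7] xy [ 591.  -197.2]
cup rim s 128 z pct [37.6 40.7 43.2] xy [ 579.  -193.1]
tinseat floor t 361 z pct [ 7.9 13.4 18.4] xy [ 556.5 -277.2]
tinseat floor s 68 z pct [12.  13.1 14.7] xy [ 558.1 -280.4]
tinlip t 112 z pct [ 9.  17.1 24.3] xy [ 550.4 -273.8]
tinlip s 40 z pct [11.8 15.2 20. ] xy [ 553.7 -257.8]
saddleA t 13 z pct [20.7 28.  32.1] xy [ 506.3 -116.5]
saddleA s 13 z pct [10.4 21.2 25.5] xy [ 506.3 -114.8]
saddleB t 13 z pct [22.3 25.2 29.7] xy [ 477.  -211.9]
saddleB s 13 z pct [ 9.7 18.9 25.6] xy [ 477.6 -210. ]
wall t 10 z pct [-3.3  0.8 20.9] xy [ 439.1 -149. ]
wall s 19 z pct [ 0.7 10.5 20.8] xy [ 437.5 -149.3]
strip
[... 902 characters left out ...]
22  23  16 121] ymin [508.8 297.2   5. ] ymax [494.5 353.    5. ] mean [493.3 321.2   5. ]
top [142 232  37  16 164] ymin [469.3 370.6   5. ] ymax [458.3 461.3   5. ] mean [467.4 417.2   5. ]
top [180 237   5   3   7] ymin [474.1 355.5   5. ] ymax [471.7 365.6   5. ] mean [473.8 360.1   5. ]
side [202 301   4   2   7] ymin [590.1 342.3   5. ] ymax [592.2 347.7   5. ] mean [590.6 345.    5. ]
side [220 300  48  60 460] ymin [494.8 284.4   5. ] ymax [447.9 463.4   5. ] mean [471.7 387.1   5. ]
side [241 303   4   3   7] ymin [525.8 314.5   5. ] ymax [522.9 321.1   5. ] mean [523.9 318.2   5. ]
side [219 322   5   3  11] ymin [514.7 382.2   5. ] ymax [514.9 389.5   5. ] mean [516.4 385.8   5. ]
```

{"name": "servo_tool", "arguments": {
  "plan": [
    [0.149, 0.14, 0, 0, 0, 0.0623, 0.75],
    [0.149, 0.14, 0, 0, 0, 0.0623, 0.75],
    [0.149, 0.14, 0, 0, 0, 0.0623, 0.75],
    [0.149, 0.14, 0, 0, 0, 0.0623, 0.75],
    [0.149, 0.14, 0, 0, 0, 0.0623, 0.75],
    [0.149, 0.14, 0, 0, 0, 0.0623, 0.75],
    [0.149, 0.14, 0, 0, 0, 0.0623, 0.75],
    [0, 0.161, 0, 0, 0, 0.0623, 0.75],
    [0, 0.161, 0, 0, 0, 0, 0.75],
    [0, 0.161, 0, 0, 0, 0, 0.75],
    [0, 0.161, 0, 0, 0, 0, 0.75],
    [0, 0.161, 0, 0, 0, 0, 0.75],
    [0, 0.161, 0, 0, 0, 0, 0.75],
    [0, 0.161, 0, 0, 0, 0, 0.75],
    [0, 0.161, 0, 0, 0, 0, 0.75],
    [0, 0.161, 0, 0, 0, 0, 0.75],
    [0, 0.161, 0, 0, 0, 0, 0.75],
    [0, 0.161, 0, 0, 0, 0, 0.75],
    [0, 0.161, 0, 0, 0, 0, 0.75]
  ]
}}

```text
clock: 2.58
position: [491.2, 276.3, 231.3]
ee_rot: [-0.6, 0.8, 0.0, -0.0]
contact_force: [-0.1, -0.4, -1.0]
gripper_width: 63.9
grasp_force: 0.0
```

{"name": "servo_tool", "arguments": {
  "plan": [
    [0, 0, -0.132, 0, 0, 0, 0.75],
    [0, 0, -0.132, 0, 0, 0, 0.75],
    [0, 0, -0.132, 0, 0, 0, 0.75],
    [0, 0, -0.132, 0, 0, 0, 0.75],
    [0, 0, -0.132, 0, 0, 0, 0.75],
    [0, 0, 0, 0, 0, 0, 0.75],
    [0, 0, 0, 0, 0, 0, 0],
    [0, 0, 0, 0, 0, 0, 0],
    [0, 0, 0, 0, 0, 0, 0],
    [0, 0, 0, 0, 0, 0, 0],
    [0, 0, 0, 0, 0, 0, 0],
    [0, 0, 0, 0, 0, 0, 0]
  ]
}}

```text
clock: 4.08
position: [492.6, 275.7, 35.3]
ee_rot: [-0.6, 0.8, 0.0, 0.002]
contact_force: [-0.9, -0.1, 6.8]
gripper_width: 39.4
grasp_force: 60.7
```

Run:
```python
from h import *
s=arm.read_state(); print(s['joints'].round(2),s['position'].round(1),s['ee_rot'].round(4),s['gripper_width'],s['grasp_force'])
x,y=s['ee_rot'][:2];print(np.degrees(np.arctan2(2*y*y-1,2*x*y)))
```

```text
[ 0.8   0.5  -0.38  0.   -0.69 -1.08] [492.6 275.7  35.3] [-6.001e-01  7.999e-01  1.000e-04  2.000e-03] 39.40879763625514 60.73211073875427
163.76073057975447
```

Run:
```python
from h import *
s=shot('side'); save(s,'g1.png',(190,190,350,330),5)
```

```text
(no output)
```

View pics/g1.png

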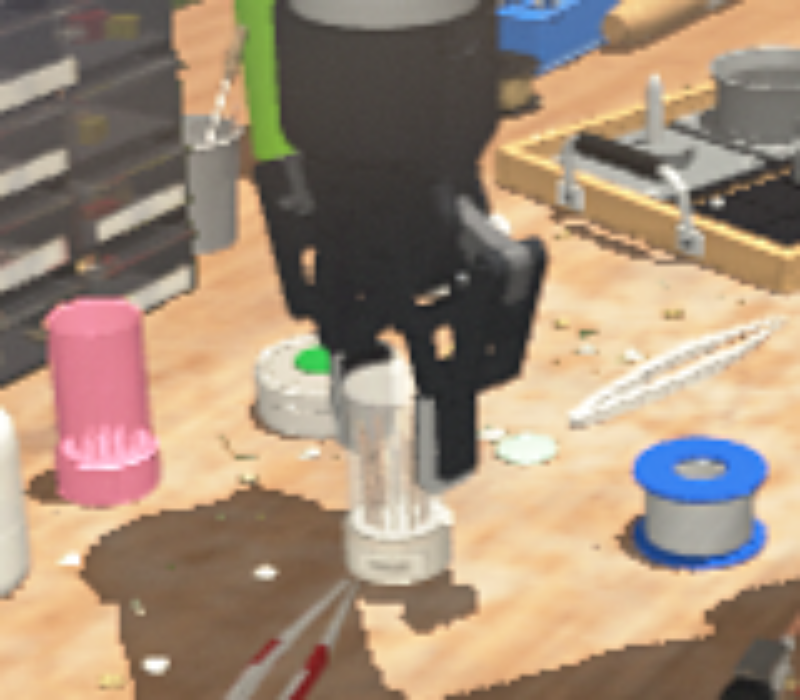

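{"name": "servo_tool", "arguments": {
  "plan": [
    [0, 0, 0.05, 0, 0, 0, 0],
    [0, 0, 0.12, 0, 0, 0, 0],
    [0, 0, 0.13, 0, 0, 0, 0],
    [0, 0, 0.13, 0, 0, 0, 0],
    [0.014, -0.0707, 0, 0, 0, 0, 0],
    [0.0271, -0.1414, 0, 0, 0, 0, 0],
    [0.0271, -0.1414, 0, 0, 0, 0, 0],
    [0.0271, -0.1414, 0, 0, 0, 0, 0],
    [0.0271, -0.1414, 0, 0, 0, 0, 0],
    [0.0271, -0.1414, 0, 0, 0, 0, 0],
    [0.0271, -0.1414, 0, 0, 0, 0, 0],
    [0.0271, -0.1414, 0, 0, 0, 0, 0],
    [0.0271, -0.1414, 0, 0, 0, 0, 0],
    [0.0271, -0.1414, 0, 0, 0, 0, 0],
    [0.0271, -0.1414, 0, 0, 0, 0, 0],
    [0.014, -0.0707, 0, 0, 0, 0, 0],
    [0, 0, 0, 0, 0, 0, 0]
  ]
}}

```text
clock: 6.25
position: [580.4, -193.3, 161.5]
ee_rot: [-0.599, 0.801, 0.001, -0.001]
contact_force: [0.9, 0.7, -0.7]
gripper_width: 39.7
grasp_force: 60.5
```

Run:
```python
from h import *
s=shot('side'); save(s,'g2.png',(250,130,410,250),5)
t=shot('top');np.save('t.npy',t,allow_pickle=True)
print(arm.read_state()['position'])
```

```text
[ 580.53877947 -191.55944027  161.86203028]
```

View pics/g2.png

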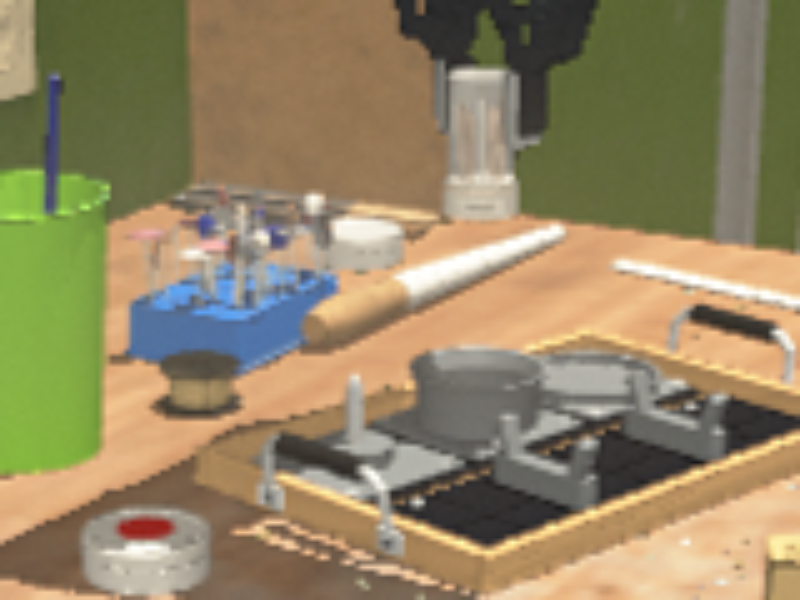

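The side view shows the tube held upright at crop (480,140), well above the caddy. I'll lower it into the cup and release.

{"name": "servo_tool", "arguments": {
  "plan": [
    [0.005, 0.0025, -0.09, 0, 0, 0, 0],
    [0, 0, -0.09, 0, 0, 0, 0],
    [0, 0, -0.09, 0, 0, 0, 0],
    [0, 0, -0.085, 0, 0, 0, 0],
    [0, 0, -0.016, 0, 0, 0, 0],
    [0, 0, -0.004, 0, 0, 0, 0],
    [0, 0, 0, 0, 0, 0, 0],
    [0, 0, 0, 0, 0, 0, 0]
  ]
}}

```text
clock: 7.35
position: [580.4, -190.8, 49.4]
ee_rot: [-0.6, 0.8, 0.002, -0.002]
contact_force: [-2.9, -4.3, -1.9]
gripper_width: 39.6
grasp_force: 62.4
```

{"name": "servo_tool", "arguments": {
  "plan": [
    [0, 0, -0.006, 0, 0, 0, 0],
    [0, 0, 0, 0, 0, 0, 0],
    [0, 0, 0, 0, 0, 0, 0.65],
    [0, 0, 0, 0, 0, 0, 0.65],
    [0, 0, 0, 0, 0, 0, 0.65],
    [0, 0, 0, 0, 0, 0, 0.65],
    [0, 0, 0, 0, 0, 0, 0.65],
    [0, 0, 0.05, 0, 0, 0, 0.65],
    [0, 0, 0.12, 0, 0, 0, 0.65],
    [0, 0, 0.13, 0, 0, 0, 0.75],
    [0, 0, 0.13, 0, 0, 0, 0.75]
  ]
}}

```text
clock: 8.72
position: [582.8, -191.3, 179.5]
ee_rot: [-0.6, 0.8, -0.001, 0.0]
contact_force: [-0.8, -0.3, 0.3]
gripper_width: 64.1
grasp_force: 0.0
```

{"name": "servo_tool", "arguments": {
  "plan": [
    [0.0034, 0.1274, 0, 0, 0, 0, 0.95],
    [0.0034, 0.1274, 0, 0, 0, 0, 0.95],
    [0.0034, 0.1274, 0, 0, 0, 0, 0.95],
    [0.0034, 0.1274, 0, 0, 0, 0, 0.95],
    [0.0034, 0.1274, 0, 0, 0, 0, 0.95],
    [0.0034, 0.1274, 0, 0, 0, 0, 0.95],
    [0.0034, 0.1274, 0, 0, 0, 0, 0.95],
    [0.0034, 0.1274, 0, 0, 0, 0, 0.95],
    [0.0034, 0.1274, 0, 0, 0, 0, 0.95],
    [0.0034, 0.1274, 0, 0, 0, 0, 0.95],
    [0, 0, -0.13, 0, 0, 0, 0.95],
    [0, 0, -0.13, 0, 0, 0, 0.95],
    [0, 0, -0.13, 0, 0, 0, 0.95],
    [0, 0, -0.07, 0, 0, 0, 0.95],
    [0, 0, 0, 0, 0, 0, 0.95]
  ]
}}

```text
clock: 10.6
position: [592.2, 190.5, 38.1]
ee_rot: [-0.6, 0.8, 0.0, -0.002]
contact_force: [0.2, 0.0, -0.1]
gripper_width: 81.1
grasp_force: 0.0
```

Run:
```python
from m import *
np.set_printoptions(suppress=True,precision=1)
print(arm.read_state()['position'])
t=shot('top');np.save('t.npy',t,allow_pickle=True);W=cloud(t);Ws=cloud(shot('side'))
C=np.array([581.9,-190.8])
for k,w in(('t',W),('s',Ws)):
    r=np.hypot(w[...,0]-C[0],w[...,1]-C[1]);m=(r<30)&(w[...,2]>58);print(k,m.sum(),np.nanmedian(w[m],0),np.percentile(w[m],[5,95],0),np.percentile(w[m][:,2],95))
    m2=(r<30)&(w[...,2]>78);p=w[m2];
p=W[(np.hypot(W[...,0]-C[0],W[...,1]-C[1])<30)&(W[...,2]>75)];print(len(p),p.mean(0) if len(p) else 0)
H=hsv(t);h,sa,v=H[...,0],H[...,1],H[...,2]
# red grips / tweezers
A=roi(135,215,225,260)
for mk,st,c in comps(A&((h<6)|(h>174))&(sa>90),3): print('red',st,c,onz(t,*c,5))
sat=A&(sa<70)&(v>120)
for mk,st,c in comps(sat,4):
    vv,uu=np.nonzero(mk);P=np.array([onz(t,a,b,4) for a,b in zip(uu,vv)]);print(st,P[P[:,1].argmin()],P[P[:,1].argmax()])
save(t,'tw.png',(135,215,235,275),8)
```

```text
[592.2 190.5  38.1]
t 196 [ 579.5 -184.9   83.8] [[ 565.3 -200.8   63. ]
 [ 595.4 -170.4   88.9]] 88.86162983049422
s 172 [ 572.7 -175.8   74.6] [[ 562.1 -195.4   59.3]
 [ 591.9 -168.1   84.8]] 84.82047897393835
174 [ 581.  -185.9   84. ]
[ 135  215   73   45 2039] [442.5 297.4   4. ] [535.5 480.1   4. ]
[199 215   3   3   7] [532.4 312.6   4. ] [529.9 317.7   4. ]
[190 256  22   4  58] [419.4 287.4   4. ] [420.5 340.4   4. ]
```

View pics/tw.png

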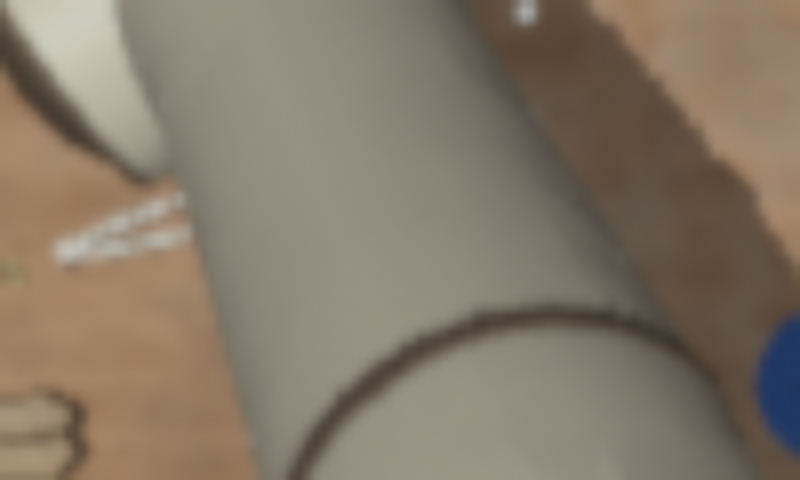

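The arm hides the tweezers in this view, with only the tail visible at crop (70,245). The tube stands in the cup with its top at 84 mm, as expected. I'll continue with the tin.

{"name": "servo_tool", "arguments": {
  "plan": [
    [0, 0, -0.08, 0, 0, 0, 0.95],
    [0, 0, -0.033, 0, 0, 0, 0.95],
    [0, 0, 0, 0, 0, 0, 0.95],
    [0, 0, 0, 0, 0, 0, 0],
    [0, 0, 0, 0, 0, 0, 0],
    [0, 0, 0, 0, 0, 0, 0],
    [0, 0, 0, 0, 0, 0, 0],
    [0, 0, 0, 0, 0, 0, 0]
  ]
}}

```text
clock: 11.7
position: [594.3, 191.6, 7.0]
ee_rot: [-0.6, 0.8, -0.0, 0.002]
contact_force: [-0.1, 0.3, 5.9]
gripper_width: 55.4
grasp_force: 64.0
```

{"name": "servo_tool", "arguments": {
  "plan": [
    [0, 0, 0.04, 0, 0, 0, 0],
    [0, 0, 0.1, 0, 0, 0, 0],
    [0, 0, 0.13, 0, 0, 0, 0],
    [0, 0, 0.13, 0, 0, 0, 0],
    [0, 0, 0, 0, 0, 0, 0]
  ]
}}

```text
clock: 12.32
position: [594.8, 192.0, 129.6]
ee_rot: [-0.6, 0.8, -0.001, 0.004]
contact_force: [0.7, 0.8, -1.0]
gripper_width: 56.0
grasp_force: 63.7
```

Run:
```python
from m import *
np.set_printoptions(suppress=True,precision=1)
s=shot('side'); st=arm.read_state(); p=st['position']; print(p,st['gripper_width'])
c=proj(s,p); x,y=int(c[0]),int(c[1]); save(s,'g3.png',(x-60,y-50,x+60,y+40),6)
H=hsv(s);m=(H[...,0]>45)&(H[...,0]<80)&(H[...,1]>100)&roi(x-40,y-40,x+40,y+40);print(c,[(a[1],a[2]) for a in comps(m,3)])
```

```text
[593.3 191.4 127.1] 55.69375164048363
[250.9 212.9] []
```

View pics/g3.png

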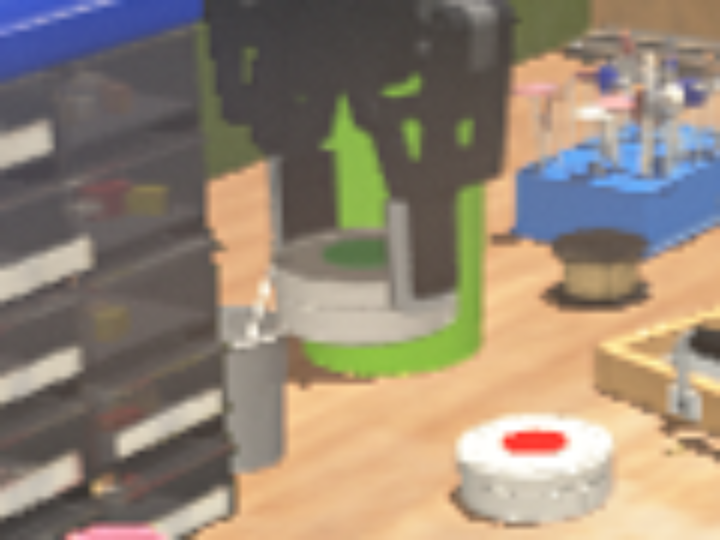

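The green-dot tin is held level between the pads at crop (365,280), and the red tin is untouched. I'll carry it over the seat.

{"name": "servo_tool", "arguments": {
  "plan": [
    [0, -0.05, 0.08, 0, 0, 0, 0],
    [-0.0111, -0.142, 0, 0, 0, 0, 0],
    [-0.0111, -0.142, 0, 0, 0, 0, 0],
    [-0.0111, -0.142, 0, 0, 0, 0, 0],
    [-0.0111, -0.142, 0, 0, 0, 0, 0],
    [-0.0111, -0.142, 0, 0, 0, 0, 0],
    [-0.0111, -0.142, 0, 0, 0, 0, 0],
    [-0.0111, -0.142, 0, 0, 0, 0, 0],
    [-0.0111, -0.142, 0, 0, 0, 0, 0],
    [-0.0111, -0.142, 0, 0, 0, 0, 0],
    [-0.0111, -0.142, 0, 0, 0, 0, 0],
    [-0.0111, -0.092, 0, 0, 0, 0, 0],
    [0, 0, 0, 0, 0, 0, 0],
    [0, 0, 0, 0, 0, 0, 0]
  ]
}}

```text
clock: 14.12
position: [555.6, -277.0, 148.0]
ee_rot: [-0.6, 0.8, 0.001, -0.001]
contact_force: [0.1, -0.3, 0.0]
gripper_width: 55.5
grasp_force: 63.7
```

Run:
```python
from m import *
np.set_printoptions(suppress=True,precision=1)
st=arm.read_state(); p=st['position']; print(p,st['gripper_width'])
for n in('side','top'):
    s=shot(n); x,y=proj(s,p+[0,0,15]).astype(int); H=hsv(s);W=cloud(s)
    m=(H[...,0]>45)&(H[...,0]<85)&(H[...,1]>80)&roi(x-25,y-25,x+25,y+25)
    for mk,a,c in comps(m,3): print(n,a,c,np.nanmedian(W[mk],0),np.nanmedian(W[mk],0)-p)
t=s;save(t,'tw2.png',(130,210,230,270),8)
for A in (roi(135,215,225,260),):
    H=hsv(t);h,sa,v=H[...,0],H[...,1],H[...,2]
    for mk,a,c in comps(A&((h<6)|(h>174))&(sa>110),3): print('red',a,c,onz(t,*c,5))
np.save('t.npy',t,allow_pickle=True)
```

```text
[ 555.6 -277.   148. ] 55.53566218298139
side [366 152  10   2  19] [370.3 152.5] [ 552.7 -273.7  164.1] [-2.9  3.3 16.1]
top [440 186   5   8  26] [441.9 189.5] [ 558.2 -266.9  165.7] [ 2.6 10.2 17.7]
red [178 231   6   2   6] [180.5 231.5] [490.9 364.4   5. ]
red [180 237   5   3   7] [182.1 238.1] [473.8 360.1   5. ]
```

View pics/tw2.png

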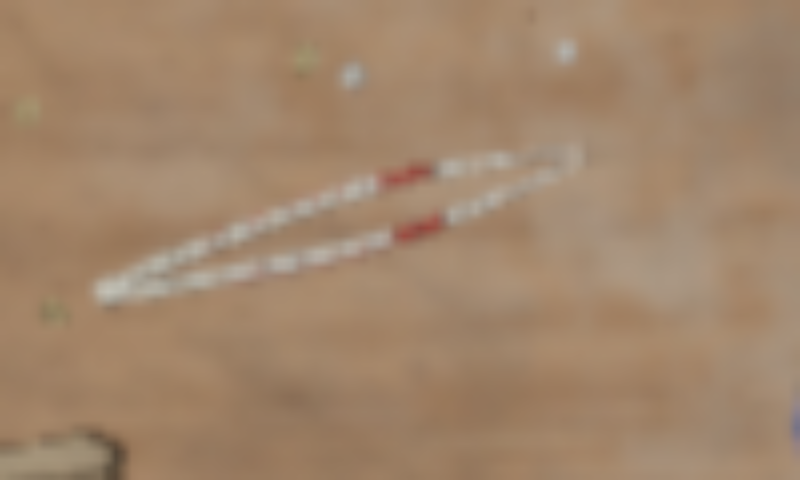

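The tweezers' ends are at crop (97,290) and (582,155), with the red grips at (405,175) and (418,230), about 23 mm off mid-length towards the right-hand tip. The tin is centred in the hand within about 2 mm, so I'll lower it.

{"name": "servo_tool", "arguments": {
  "plan": [
    [0.004, 0.003, -0.1, 0, 0, 0, 0],
    [0, 0, -0.11, 0, 0, 0, 0],
    [0, 0, -0.11, 0, 0, 0, 0],
    [0, 0, -0.08, 0, 0, 0, 0],
    [0, 0, -0.015, 0, 0, 0, 0],
    [0, 0, -0.008, 0, 0, 0, 0],
    [0, 0, 0, 0, 0, 0, 0],
    [0, 0, 0, 0, 0, 0, 0]
  ]
}}

```text
clock: 15.22
position: [558.1, -276.8, 23.3]
ee_rot: [-0.6, 0.8, -0.001, 0.001]
contact_force: [-0.2, 0.5, -0.1]
gripper_width: 56.0
grasp_force: 63.7
```

{"name": "servo_tool", "arguments": {
  "plan": [
    [-0.002, 0, -0.006, 0, 0, 0, 0],
    [0, 0, -0.005, 0, 0, 0, 0],
    [0, 0, 0, 0, 0, 0, 0],
    [0, 0, 0, 0, 0, 0, 0]
  ]
}}

```text
clock: 15.72
position: [556.9, -276.8, 19.5]
ee_rot: [-0.6, 0.8, -0.0, -0.0]
contact_force: [-2.1, 0.7, 5.2]
gripper_width: 55.5
grasp_force: 64.1
```

{"name": "servo_tool", "arguments": {
  "plan": [
    [0, 0, 0, 0, 0, 0, 0.85],
    [0, 0, 0, 0, 0, 0, 0.85],
    [0, 0, 0, 0, 0, 0, 0.85],
    [0, 0, 0, 0, 0, 0, 0.85],
    [0, 0, 0.03, 0, 0, 0, 0.85],
    [0, 0, 0.12, 0, 0, 0, 0.85],
    [0, 0, 0.13, 0, 0, 0, 0.85],
    [0, 0, 0.13, 0, 0, 0, 0.85],
    [0, 0, 0.13, 0, 0, 0, 0.75],
    [-0.045, 0.145, 0, 0, 0, 0, 0.75],
    [-0.045, 0.145, 0, 0, 0, 0, 0.75],
    [-0.045, 0.145, 0, 0, 0, 0, 0.75],
    [-0.045, 0.145, 0, 0, 0, 0, 0.75],
    [-0.045, 0.145, 0, 0, 0, 0, 0.75],
    [-0.045, 0.145, 0, 0, 0, 0, 0.75],
    [-0.045, 0.145, 0, 0, 0, 0, 0.75],
    [-0.045, 0.145, 0, 0, 0, 0, 0.75],
    [-0.045, 0.145, 0, 0, 0, 0, 0.75],
    [-0.045, 0.145, 0, 0, 0, 0, 0.75]
  ]
}}

```text
clock: 18.1
position: [421.4, 159.7, 181.8]
ee_rot: [-0.6, 0.8, -0.0, 0.001]
contact_force: [0.7, -0.2, 0.3]
gripper_width: 64.2
grasp_force: 0.0
```

Run:
```python
from m import *
np.set_printoptions(suppress=True,precision=1)
st=arm.read_state(); print(st['position'],st['gripper_width'])
t=shot('top');s=shot('side')
for d in(t,s):
    H=hsv(d);W=cloud(d);h,sa,v=H[...,0],H[...,1],H[...,2]
    for nm,z,p0,m in(('green',34.5,(556.6,-277,34),(h>45)&(h<80)&(sa>100)),('blue',30,(406,213.5,30),(h>100)&(h<125)&(sa>120)),('red',22,(633,47,22),((h<6)|(h>174))&(sa>150))):
        x,y=proj(d,p0).astype(int)
        for mk,a,c in comps(m&roi(x-20,y-20,x+20,y+20),6): print(d['n'],nm,a,c,np.nanmedian(W[mk],0),'onz',onz(d,*c,z))
    for xy in ((581.9,-190.8),(556.6,-277.2)):
        r=np.hypot(W[...,0]-xy[0],W[...,1]-xy[1]);m=(r<27)&(W[...,2]>28);w=W[m];print(m.sum(),np.median(w,0),'mid',(np.percentile(w[:,:2],3,axis=0)+np.percentile(w[:,:2],97,axis=0))/2)
```

```text
[421.4 159.7 181.8] 64.21488531525381
top green [429 195   9   9  66] [432.7 198.8] [ 558.6 -277.    35.1] onz [ 558.7 -276.9   34.5]
top red [300 169   9   8  58] [304.1 172.5] [635.1  47.5  22.7] onz [634.6  47.2  22. ]
252 [ 577.8 -183.1   82.1] mid [ 580.3 -184.9]
345 [ 556.3 -277.5   34.5] mid [ 556.3 -277.5]
side green [364 198   8   2  16] [367.5 198.5] [ 557.5 -277.9   35.1] onz [ 558.2 -281.1   34.5]
side blue [317 278  26  12 227] [329.4 283.6] [403.6 215.7  30.6] onz [404.2 214.6  30. ]
side blue [317 294  26   9  72] [329.6 299.5] [394.2 228.5   3.6] onz [374.9 266.8  30. ]
side red [274 234  10   3  28] [278.8 235.1] [632.1  45.1  23.1] onz [633.4  43.1  22. ]
202 [ 576.1 -173.4   59.8] mid [ 576.9 -179.8]
95 [ 558.2 -275.3   34.9] mid [ 557.2 -276.9]
```

{"name": "servo_tool", "arguments": {
  "plan": [
    [-0.0255, 0.09, -0.05, 0, 0, 0, 0.78],
    [-0.0255, 0.09, -0.05, 0, 0, 0, 0.78],
    [0, 0, -0.13, 0, 0, 0, 0.78],
    [0, 0, -0.13, 0, 0, 0, 0.78],
    [0, 0, -0.13, 0, 0, 0, 0.78],
    [0, 0, -0.07, 0, 0, 0, 0.78],
    [0, 0, -0.03, 0, 0, 0, 0.78],
    [0, 0, 0, 0, 0, 0, 0.78],
    [0, 0, 0, 0, 0, 0, 0],
    [0, 0, 0, 0, 0, 0, 0],
    [0, 0, 0, 0, 0, 0, 0],
    [0, 0, 0, 0, 0, 0, 0],
    [0, 0, 0, 0, 0, 0, 0],
    [0, 0, 0, 0, 0, 0, 0]
  ]
}}

```text
clock: 19.95
position: [407.2, 212.8, 5.6]
ee_rot: [-0.6, 0.8, 0.0, 0.001]
contact_force: [-1.2, -1.2, 6.0]
gripper_width: 46.3
grasp_force: 60.3
```

{"name": "servo_tool", "arguments": {
  "plan": [
    [0, 0, 0.04, 0, 0, 0, 0],
    [0, 0, 0.1, 0, 0, 0, 0],
    [0, 0, 0.13, 0, 0, 0, 0],
    [0, 0, 0.13, 0, 0, 0, 0],
    [0.0834, -0.1322, 0.02, 0, 0, 0, 0],
    [0.0834, -0.1322, 0, 0, 0, 0, 0],
    [0.0834, -0.1322, 0, 0, 0, 0, 0],
    [0.0834, -0.1322, 0, 0, 0, 0, 0],
    [0.0834, -0.1322, 0, 0, 0, 0, 0],
    [0.0834, -0.1322, 0, 0, 0, 0, 0],
    [0.0834, -0.1322, 0, 0, 0, 0, 0],
    [0.0834, -0.1322, 0, 0, 0, 0, 0],
    [0, 0, 0, 0, 0, 0, 0],
    [0, 0, 0, 0, 0, 0, 0]
  ]
}}

```text
clock: 21.7
position: [606.1, -104.9, 130.3]
ee_rot: [-0.6, 0.8, 0.0, 0.0]
contact_force: [-0.7, -0.3, -1.3]
gripper_width: 46.6
grasp_force: 61.7
```

Run:
```python
from m import *
np.set_printoptions(suppress=True,precision=1)
st=arm.read_state(); p=st['position']; print(p,st['gripper_width'])
for n in('side','top'):
    s=shot(n); x,y=proj(s,p+[0,0,10]).astype(int); H=hsv(s);W=cloud(s)
    m=(H[...,0]>100)&(H[...,0]<125)&(H[...,1]>100)&roi(x-35,y-30,x+35,y+30)
    for mk,a,c in comps(m,6): print(n,a,c,np.nanmedian(W[mk],0)-p,'ends u',a[0],a[0]+a[2]-1)
    print([proj(s,p+[0,0,h]) for h in(-5.5,24.5)])
    if n=='side': save(s,'g4.png',(x-50,y-45,x+50,y+45),6)
```

```text
[ 606.1 -104.9  130.3] 46.643006152530454
side [312 165  13   5  43] [317.6 167. ] [ 7.5  6.9 24.6] ends u 312 324
side [317 180   8   1   8] [320.5 180. ] [-11.9  21.9  -1.9] ends u 317 324
side [285 183  32  19 320] [298.4 193.3] [ 149.9 -141.1 -102.7] ends u 285 316
[array([320.7, 178.9]), array([320.6, 166.9])]
top [358 167   6  14  56] [360.5 173.7] [-6.8 23.4 24.9] ends u 358 363
[array([368.5, 174.3]), array([370. , 171.6])]
```

View pics/g4.png

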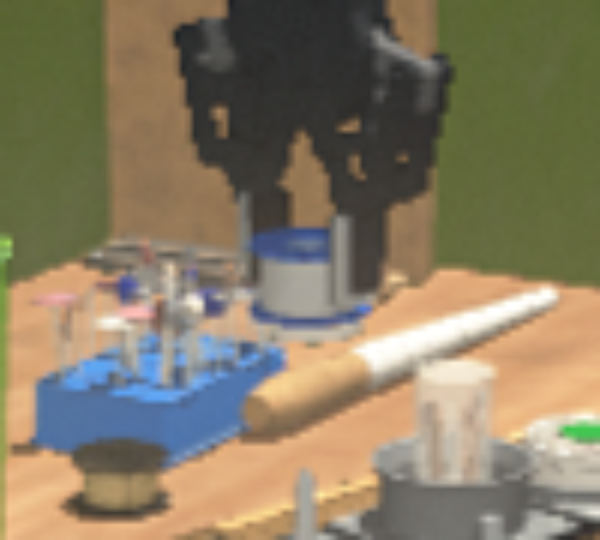

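The spool is held level at crop (300,280), with the pin below at (305,490) and the tube and tin in place. I'll descend over the pin.

{"name": "servo_tool", "arguments": {
  "plan": [
    [0.004, 0.002, -0.08, 0, 0, 0, 0],
    [0, 0, -0.08, 0, 0, 0, 0],
    [0, 0, -0.06, 0, 0, 0, 0],
    [0, 0, -0.03, 0, 0, 0, 0],
    [0, 0, -0.03, 0, 0, 0, 0],
    [0, 0, 0, 0, 0, 0, 0],
    [0, 0, 0, 0, 0, 0, 0]
  ]
}}

```text
clock: 22.68
position: [608.4, -104.3, 46.6]
ee_rot: [-0.6, 0.8, -0.0, 0.0]
contact_force: [-0.6, 0.2, -0.5]
gripper_width: 46.3
grasp_force: 61.7
```

{"name": "servo_tool", "arguments": {
  "plan": [
    [0, 0, -0.03, 0, 0, 0, 0],
    [0, 0, -0.02, 0, 0, 0, 0],
    [0, 0, -0.012, 0, 0, 0, 0],
    [0, 0, 0, 0, 0, 0, 0],
    [0, 0, 0, 0, 0, 0, 0]
  ]
}}

```text
clock: 23.3
position: [607.5, -104.5, 27.8]
ee_rot: [-0.6, 0.8, 0.0, -0.0]
contact_force: [-3.2, 0.4, 4.7]
gripper_width: 46.5
grasp_force: 62.0
```

{"name": "servo_tool", "arguments": {
  "plan": [
    [0, 0, 0, 0, 0, 0, 0.72],
    [0, 0, 0, 0, 0, 0, 0.72],
    [0, 0, 0, 0, 0, 0, 0.72],
    [0, 0, 0, 0, 0, 0, 0.72],
    [0, 0, 0.03, 0, 0, 0, 0.72],
    [0, 0, 0.1, 0, 0, 0, 0.72],
    [0, 0, 0.13, 0, 0, 0, 0.72],
    [0, 0, 0.13, 0, 0, 0, 0.72],
    [0, 0, 0.12, 0, 0, 0, 0.5],
    [0, 0, 0, 0, 0, 0, 0.5]
  ]
}}

```text
clock: 24.55
position: [610.0, -104.5, 185.0]
ee_rot: [-0.6, 0.8, -0.003, 0.003]
contact_force: [-0.7, -0.5, -0.1]
gripper_width: 42.4
grasp_force: 0.0
```

Run:
```python
from m import *
np.set_printoptions(suppress=True,precision=1)
st=arm.read_state(); print(st['position'],st['joints'])
t=shot('top');s=shot('side')
E1,E2=onz(t,142.1,246.3,4),onz(t,202.8,229.4,4); print('ends',E1,E2,(E1+E2)/2,np.linalg.norm(E2-E1),'ang',np.degrees(np.arctan2(*(E1-E2)[[1,0]])))
M=(E1+E2)/2
for d in(t,s):
    H=hsv(d);W=cloud(d);h,sa,v=H[...,0],H[...,1],H[...,2]
    x,y=proj(d,M).astype(int)
    for mk,a,c in comps(((h<7)|(h>173))&(sa>130)&roi(x-40,y-30,x+40,y+40),3):
        w=W[mk];print(d['n'],'red',a,c,np.nanmedian(w,0),'y',np.nanmin(w[:,1]),np.nanmax(w[:,1]),'onz',onz(d,*c,5))
    m=(h>100)&(h<125)&(sa>120); x,y=proj(d,(607.3,-104.5,50)).astype(int)
    for mk,a,c in comps(m&roi(x-20,y-20,x+20,y+20),6): print(d['n'],'blue',a,c,np.nanmedian(W[mk],0),onz(d,*c,52))
x,y=proj(s,M).astype(int); save(s,'tw3.png',(x-50,y-45,x+50,y+45),6)
```

```text
[ 610.  -104.5  185. ] [ 0.1  0.4 -0.1  0.  -1.1 -0.4]
ends [455.1 461.3   4. ] [495.3 308.    4. ] [475.2 384.7   4. ] 158.42930424088448 ang 104.7045685074027
top red [180 237   5   3   6] [182.3 238.2] [474.  359.3   6.1] y 355.01485701426446 364.582388566701 onz [473.8 359.7   5. ]
top blue [354 170  16  21 163] [360.2 180.8] [602.5 -91.3  52.2] [604.8 -92.4  52. ]
side red [241 318   5   4   8] [243.  319.5] [487.9 362.1   7.3] y 357.4244135178934 369.1663462138673 onz [490.5 359.5   5. ]
side red [237 319  18  26  65] [246.5 331.3] [460.6 387.9   5.5] y 343.39363127435513 421.30629865013384 onz [462.7 385.7   5. ]
side blue [300 187  17  15 109] [305.6 193.6] [ 751.4 -266.7   24.3] [ 701.  -186.7   52. ]
side blue [312 205  18   6  67] [321.5 207.5] [ 601.4 -102.5   52.5] [ 603.  -103.3   52. ]
side blue [320 216  11   6  19] [325.7 219.2] [588.2 -96.   24.7] [551.4 -32.9  52. ]
```

View pics/tw3.png

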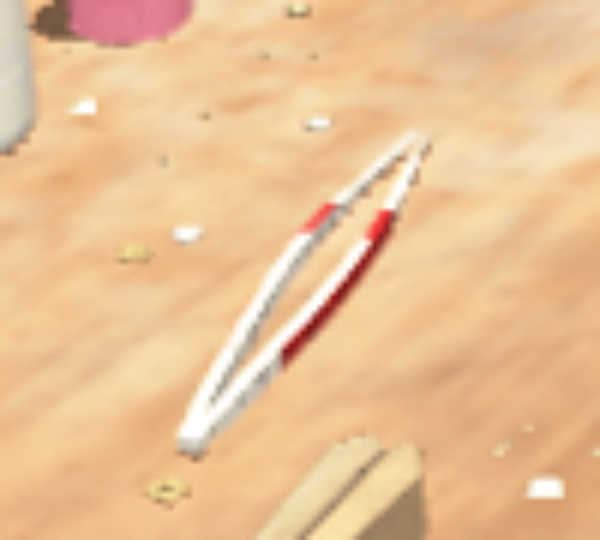

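The side view shows the red grips running along the arms' outer faces around mid-length, at crop (335,285). The spool sits on its seat with its top at 52 mm. I'll move over to the tweezers.

{"name": "servo_tool", "arguments": {
  "plan": [
    [-0.0398, 0.1474, 0, 0, 0, 0.045, 0.5],
    [-0.0398, 0.1474, 0, 0, 0, 0.045, 0.5],
    [-0.0398, 0.1474, 0, 0, 0, 0.045, 0.5],
    [-0.0398, 0.1474, 0, 0, 0, 0.045, 0.5],
    [-0.0398, 0.1474, 0, 0, 0, 0.045, 0.5],
    [-0.0398, 0.1474, 0, 0, 0, 0.045, 0.5],
    [-0.0398, 0.1474, 0, 0, 0, 0, 0.5],
    [-0.0398, 0.1474, 0, 0, 0, 0, 0.5],
    [-0.0398, 0.1474, 0, 0, 0, 0, 0.5],
    [-0.0398, 0.1474, 0, 0, 0, 0, 0.5],
    [-0.0398, 0.1474, 0, 0, 0, 0, 0.5],
    [0, 0, -0.1, 0, 0, 0, 0.5],
    [0, 0, -0.13, 0, 0, 0, 0.5],
    [0, 0, -0.13, 0, 0, 0, 0.5],
    [0, 0, -0.12, 0, 0, 0, 0.5],
    [0, 0, 0, 0, 0, 0, 0.5],
    [0, 0, 0, 0, 0, 0, 0.5]
  ]
}}

```text
clock: 26.78
position: [477.1, 382.4, 36.9]
ee_rot: [0.792, -0.611, 0.0, -0.0]
contact_force: [0.9, -0.2, 0.6]
gripper_width: 42.9
grasp_force: 0.0
```

Run:
```python
from h import *
s=arm.read_state(); x,y=s['ee_rot'][:2];print(s['position'],s['joints'].round(2),np.degrees(np.arctan2(2*y*y-1,2*x*y)))
```

```text
[477.09424996 382.43918978  36.93748661] [ 0.94  0.56 -0.25  0.   -0.76 -0.68] -165.31718896378501
```

{"name": "servo_tool", "arguments": {
  "plan": [
    [-0.002, 0, -0.07, 0, 0, 0, 0.5],
    [0, 0, -0.044, 0, 0, 0, 0.5],
    [0, 0, 0, 0, 0, 0, 0.5],
    [0, 0, 0, 0, 0, 0, 0],
    [0, 0, 0, 0, 0, 0, 0],
    [0, 0, 0, 0, 0, 0, 0],
    [0, 0, 0, 0, 0, 0, 0],
    [0, 0, 0, 0, 0, 0, 0]
  ]
}}

```text
clock: 27.78
position: [476.6, 382.7, 3.4]
ee_rot: [0.792, -0.611, 0.0, -0.001]
contact_force: [-0.3, -0.2, 5.8]
gripper_width: 17.7
grasp_force: 58.9
```

{"name": "servo_tool", "arguments": {
  "plan": [
    [0, 0, 0.04, 0, 0, 0, 0],
    [0, 0, 0.1, 0, 0, 0, 0],
    [0, 0, 0.13, 0, 0, 0, 0],
    [0, 0, 0.13, 0, 0, 0, 0],
    [0.0039, -0.1409, 0, 0, 0, 0, 0],
    [0.0039, -0.1409, 0, 0, 0, -0.045, 0],
    [0.0039, -0.1409, 0, 0, 0, -0.045, 0],
    [0.0039, -0.1409, 0, 0, 0, -0.045, 0],
    [0.0039, -0.1409, 0, 0, 0, -0.045, 0],
    [0.0039, -0.1409, 0, 0, 0, -0.045, 0],
    [0.0039, -0.1409, 0, 0, 0, -0.045, 0],
    [0.0039, -0.1409, 0, 0, 0, 0, 0],
    [0.0039, -0.1409, 0, 0, 0, 0, 0],
    [0.0039, -0.1409, 0, 0, 0, 0, 0],
    [0.0039, -0.1409, 0, 0, 0, 0, 0],
    [0.0039, -0.1409, 0, 0, 0, 0, 0],
    [0.0039, -0.1409, 0, 0, 0, 0, 0],
    [0, 0, 0, 0, 0, 0, 0],
    [0, 0, 0, 0, 0, 0, 0]
  ]
}}

```text
clock: 30.15
position: [490.9, -167.4, 122.2]
ee_rot: [-0.6, 0.8, 0.0, 0.0]
contact_force: [1.2, 0.0, -0.6]
gripper_width: 17.6
grasp_force: 58.7
```

Run:
```python
from h import *
s=arm.read_state(); p=s['position'];x,y=s['ee_rot'][:2];print(p,s['gripper_width'],np.degrees(np.arctan2(2*y*y-1,2*x*y)))
d=shot('side'); x,y=proj(d,p).astype(int); save(d,'g5.png',(x-60,y-30,x+60,y+60),6)
print(x,y)
```

```text
[ 490.93063126 -167.41484315  122.19149672] 17.63096183922369 163.67786999965176
374 180
```

View pics/g5.png

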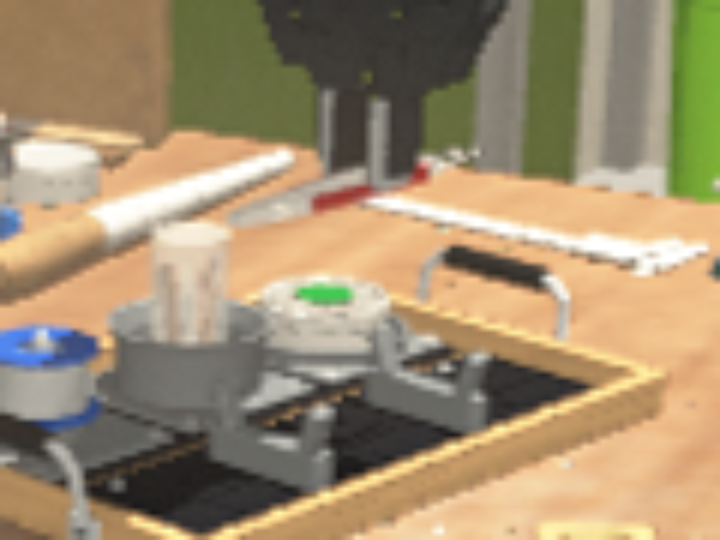

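Run:
```python
from h import *
s=arm.read_state(); p=s['position']; u=np.array([.281,.960,0]); d=shot('side')
for k in (82,-78): print(k,proj(d,p+k*u), [proj(d,p+k*u+[0,0,h]).round(1) for h in(-10,10)])
W=cloud(d); m=(W[...,2]>95)&(W[...,2]<150)&(np.abs((W[...,:2]-p[:2])@[.96,-.281])<20)
k=(W[...,:2]-p[:2])@u[:2]
for a in range(-100,110,10):
    q=m&(k>=a)&(k<a+10)&(W[...,2]<p[2]+9)
    if q.sum()>1: print(a,q.sum(),np.median(W[q][:,2]).round(1),((W[q][:,:2]-p[:2])@[.96,-.281]).mean().round(1))
```

```text
82 [351.13963472 186.65334957] [array([351.1, 190.8]), array([351.2, 182.5])]
-78 [393.83732595 174.67309898] [array([393.6, 178.5]), array([394.1, 170.8])]
-80 2 122.3 -1.5
-70 5 123.3 1.3
-60 6 122.6 -4.0
-50 6 123.2 -0.0
-40 5 123.1 -9.6
-30 7 122.6 -10.8
-20 3 123.3 -14.4
-10 15 126.1 2.7
0 21 127.2 -5.2
10 25 126.0 -5.5
20 17 124.5 -5.1
30 17 124.6 -4.8
40 13 124.1 -5.9
50 15 124.8 -5.5
60 15 124.5 -5.3
70 8 123.1 -4.3
80 3 123.8 -2.7
```

The tweezers are held level along the rest's direction. I'll lower them onto the saddles.

{"name": "servo_tool", "arguments": {
  "plan": [
    [0.0027, 0.0023, -0.09, 0, 0, 0, 0],
    [0, 0, -0.09, 0, 0, 0, 0],
    [0, 0, -0.09, 0, 0, 0, 0],
    [0, 0, -0.03, 0, 0, 0, 0],
    [0, 0, -0.012, 0, 0, 0, 0],
    [0, 0, 0, 0, 0, 0, 0],
    [0, 0, 0, 0, 0, 0, 0]
  ]
}}

```text
clock: 31.12
position: [492.7, -166.7, 29.4]
ee_rot: [-0.6, 0.8, -0.001, 0.001]
contact_force: [-0.0, -0.3, -0.6]
gripper_width: 17.6
grasp_force: 58.8
```

{"name": "servo_tool", "arguments": {
  "plan": [
    [0, 0, -0.005, 0, 0, 0, 0],
    [0, 0, 0, 0, 0, 0, 0],
    [0, 0, 0, 0, 0, 0, 0.5],
    [0, 0, 0, 0, 0, 0, 0.5],
    [0, 0, 0, 0, 0, 0, 0.5],
    [0, 0, 0, 0, 0, 0, 0.5],
    [0, 0, 0.03, 0, 0, 0, 0.5],
    [0, 0, 0.1, 0, 0, 0, 0.5],
    [0, 0, 0.13, 0, 0, 0, 0.5],
    [0, 0, 0.13, 0, 0, 0, 0.5],
    [-0.04, -0.15, 0.06, 0, 0, 0, 0.5],
    [-0.04, -0.15, 0.06, 0, 0, 0, 0.5],
    [-0.04, -0.15, 0, 0, 0, 0, 0.5],
    [-0.04, -0.15, 0, 0, 0, 0, 0.5],
    [-0.04, -0.15, 0, 0, 0, 0, 0.5],
    [-0.04, -0.15, 0, 0, 0, 0, 0.5],
    [-0.04, -0.1, 0, 0, 0, 0, 0.5],
    [0, 0, 0, 0, 0, 0, 0.5]
  ]
}}

```text
clock: 33.38
position: [406.8, -468.5, 180.1]
ee_rot: [-0.598, 0.801, -0.0, -0.0]
contact_force: [0.5, -0.6, -1.1]
gripper_width: 42.3
grasp_force: 0.0
```

Run:
```python
from m import *
np.set_printoptions(suppress=True,precision=1)
t=shot('top'); s=shot('side'); a=cv2.resize(t['image'][150:265,320:470],None,fx=5,fy=5,interpolation=2)[...,::-1]; cv2.imwrite('pics/fin.png',a)
C=np.array([581.9,-190.8]);u=np.array([.281,.960]);n=np.array([.960,-.281]);T=C-94*n
for d in(t,s):
    H=hsv(d);W=cloud(d);h,sa,v=H[...,0],H[...,1],H[...,2]
    for nm,p0,m in(('green',(556.6,-277,34),(h>45)&(h<80)&(sa>100)),('blue',(607.3,-104.5,52),(h>100)&(h<125)&(sa>120)),('red',(633,47,22),((h<6)|(h>174))&(sa>150)),('grips',(*T,30),((h<7)|(h>173))&(sa>110))):
        x,y=proj(d,p0).astype(int)
        for mk,a,c in comps(m&roi(x-16,y-14,x+16,y+14),3): print(d['n'],nm,a,c,onz(d,*c,p0[2]),np.nanmedian(W[mk],0))
    k=(W[...,:2]-T)@u; e=(W[...,:2]-T)@n
    q=(W[...,2]>26)&(W[...,2]<38)&(abs(e)<13)&(abs(k)<110); print('tw',q.sum(),np.percentile(k[q],[1,99]),[(b,np.median(W[q&(abs(k-b)<10)][:,2]).round(1),e[q&(abs(k-b)<10)].mean().round(1)) for b in(-70,-30,0,30,70)])
```

```text
top green [428 195  10   9  69] [432.8 198.9] [ 558.8 -277.2   34. ] [ 558.4 -276.5   35.6]
top blue [354 170  20  21 271] [363.6 179.9] [ 606.9 -100.9   52. ] [ 606.4 -100.5   52.2]
top red [300 169   9   8  58] [304.1 172.5] [634.6  47.2  22. ] [634.6  47.5  23. ]
top grips [396 222   7   4  19] [398.7 223.5] [ 498.  -188.8   30. ] [ 499.  -190.7   23.6]
top grips [394 229   7   4  18] [397.2 230.4] [ 480.5 -184.4   30. ] [ 480.4 -187.    28.1]
tw 186 [-67.4  78.3] [(-70, np.float64(28.9), np.float64(3.7)), (-30, np.float64(30.8), np.float64(3.2)), (0, np.float64(31.2), np.float64(1.9)), (30, np.float64(30.5), np.float64(0.9)), (70, np.float64(31.3), np.float64(0.3))]
side green [364 198   8   2  16] [367.5 198.5] [ 558.8 -282.5   34. ] [ 557.5 -276.1   35.9]
side blue [304 193   6   7  31] [306.  195.3] [ 691.4 -173.4   52. ] [ 751.9 -270.2   16.5]
side blue [312 205  18   6  75] [320.7 207.6] [ 604.4 -101.8   52. ] [ 602.4 -100.3   52.5]
side blue [320 216  11   5  17] [326.1 218.9] [551.4 -34.7  52. ] [586.8 -98.4  25.7]
side red [274 234  10   3  28] [278.8 235.1] [633.4  43.1  22. ] [631.7  44.9  23.1]
side grips [369 214  14   7  36] [375.8 217.2] [ 479.4 -161.3   30. ] [ 481.  -167.8   29.1]
tw 167 [-72.8  79. ] [(-70, np.float64(27.2), np.float64(3.5)), (-30, np.float64(30.1), np.float64(0.0)), (0, np.float64(28.7), np.float64(-1.1)), (30, np.float64(30.6), np.float64(1.9)), (70, np.float64(31.2), np.float64(-4.3))]
```

View pics/fin.png

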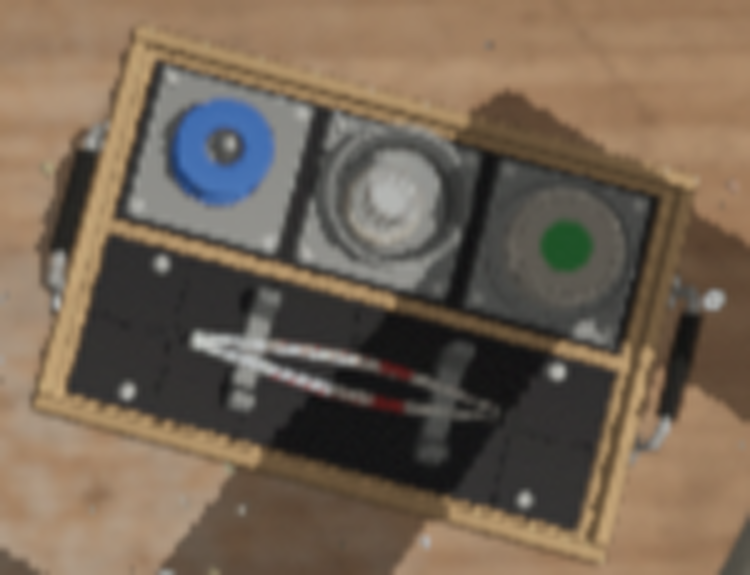

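The final top view shows the spool on its pin at (222,148) and the tube in the cup at (390,195). The green-dot tin is in its seat at (567,245), and the tweezers lie across both saddles from (195,340) to (495,410). I measured their heights and offsets from both views and all are within the limits, so I'm handing in.

```bash
python3 -c "
from bench import arm
print(arm.job_done())"
```

```text
the job is handed in; nothing more can be done
None
```

I handed in the job at about 33 s of the 128 s allowed: the spool, tube, green-dot tin and cross-lock tweezers are all in place, within limits by my camera measurements. The red-dot tin measured unmoved, and I did not touch the plain tweezers. The hand-in call returned no verdict.

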